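# Slide a 96-well plate under a viewer's amber screen and switch on the light

## Robot

A 7-joint arm with a two-finger parallel gripper is mounted at the origin on the work surface. World frame = base frame: x ahead of the robot, y to its left, z up, the work surface at z = 0. Lengths are in m, angles in rad, forces in N, time in s.
With the tool pointing down it reaches from about 0.4 to 0.875 m from the base axis. Payload 19.3 kg.
Tool frame: the origin (TCP) lies at the very end of the fingers, on their centre line; the grasp point (between the pads) lies 19 mm behind it (bot.grasp_offset is the distance from the TCP to the grasp point, in m); z points along the fingers, x is the direction in which the jaws open and shut, and the axes are right-handed (so a half turn about z gives the same grasp; the last joint's range is limited). The gripper opens to 85 mm and grips with 20 to 120 N. Pads are 22 mm wide; open, the fingers measure 114 mm over their backs; the gripper's body (76 mm by 85 mm) begins 54 mm behind the grasp point. The pads swing forward as they close: fully open they stand 13 mm farther back than shut.
Start: joints at [1.269, 0.521, -0.036, 1.599, 0.021, 1.021, -0.113], TCP at [0.144, -0.608, 0.231] pointing down, gripper open.
Joint ranges: [-2.91, 2.91], [-0.3, 2.13], [-1.5, 1.42], [0.17, 2.43], [-1.26, 4.41], [0.16, 1.93], [-2.52, 2.52]. Speed limits (rad/s): [1.89, 1.89, 2.39, 2.39, 3.01, 3.01, 3.01].

## Interface

Orientations are given as [roll, pitch, yaw] about the fixed x, y, z axes, in that order (R = Rz(yaw) Ry(pitch) Rx(roll)).
In Python, from workcell import status, grab_frame, calibration, job, regions_of, mark_of, bot gives the robot as it stands.
- The arm moves only by the tool carry_out, never from a script. Its argument "deltas" is one flat list of numbers, 5 for each row, row after row: the opening, from -1 (shut) to 1 (fully open), then the shift along the tool's x, y, z in cm, then the turn about the tool's z in degrees. A call has 1 to 20 rows; each row shifts and turns the commanded pose from where the row before left it, along the tool's axes as they then stand; what a row does not reach is not made up. A row lasts 1/12 s, in which the tool goes at most 41.7 mm and 7.16 degrees, less where a joint would pass 70% of its speed; a pose out of reach is approached as far as the arm can. A call with a gripper value outside its range is refused whole. The fingers move at their own pace and stop on an object; "newtons" is the grip in N (left out, the last holds). Time passes only in rows, so rows that do not move let the fingers close. It gives the time, the measured TCP pose, the force and the opening at its end, in the units of the state.
- status.observe(): the state, without advancing time (a new reading comes with each control period).
- grab_frame(name): name is "scene" or "top"; returns the picture (400x640x3 uint8, red, green, blue); there is no depth.
- calibration(name): a dict with "fov_y" (degrees; the focal length in pixels is half the picture's height over the tangent of half this angle, whatever the lens; pixels are square), "cx", "cy" (the principal point, pixels), "R" (3x3) and "t" (3): a world point X has camera coordinates R X + t. Camera axes: x right, y down, z forward; pixel columns grow to the right and rows downward; lengths in m; the calibration is good to about 2 mm. A picture is of the moment at which its call begins. calibration takes no time and is no camera call.
- job.job_done(): hands the job in, once; it reports no verdict.
Trained networks look in the newest picture that a camera, given by its name, has taken for a name from the list of things; names that differ only in an ending like _2 or _b are one class to them, and where a whole thing is asked for, a point or a joint stands for the part that bears it (a point fixed in the world has none). Each returns a list of dicts, best first, with "p" (0 to 1); they miss things now and then, are a little off and sometimes report something else, mostly with a low value. They report only what shows in the picture. A call takes as long as a camera call. They do not tell look-alikes from the thing itself.
- regions_of(camera, target): "region" (400x640 bool, what is visible of it) and "xy" ([column, row] in pixels, amid what is visible of it).
- mark_of(camera, target): "xy" ([column, row] in pixels: a listed point, or the origin of a listed thing).
The state is a dict: "clock": time; "qpos": joint angles; "qd": joint speeds; "joint_efforts": joint torques, N m; "position": TCP position; "tool_rot": TCP orientation; "force": force on the tool from outside, world axes, zero at the start; "moment": the same for the moment, N m; "grip_width": finger opening in m.
Only numpy, scipy, OpenCV 4.12 (cv2) and the standard library are available. Lean on these libraries where they do the work, as an engineer would, in place of code of your own. Each camera call takes 0.05 s, during which the arm holds its last target.

## Task

Without picking it up, push the 96-well plate flat along the top of the viewer and under the low amber screen until its far long side rests square against the metal ledge, with the whole plate over the frosted light window. Then press the light button beside the screen all the way down and let it go. Do not lift or tip the plate, do not knock or lean on the screen, and leave the jar, tip box and sharps bin where they stand.

Things in the scene. Friction and masses are not known exactly. Their poses are not given: they have to be found in the camera images.
- viewer: Blue-light viewer fixed to the bench: low grey housing 315 mm deep (x), 350 mm wide (y). Origin: centre of its underside, at bench level. x points from its open front to the ledge at the back, z up; turned up to 0.3 rad. Its flat top, the deck, is 45 mm above the origin. Front deck (x -157 to +27 mm) is open, but for the plate; the screen stands over the back.
- window (a point): Centre of the frosted light window, flush in the deck, at viewer x = +63, y = 0: 100 mm deep (x), 160 mm wide (y), axes as the viewer. The plate's origin is here when it is home against the ledge and centred; up to 16 mm to either side the whole plate is still over the window. Home, the plate's near edge still stands 7 mm out in front of the screen.
- ledge (a point): Middle of the foot of the ledge's stop face, on the deck at viewer x = +106, y = 0. The ledge is a fixed aluminium strip under the screen, behind the window: 180 mm wide (y), 8 mm high, 10 mm thick. The face looks to the viewer's front (-x).
- screen: The low bridge: clear amber sheet 115 mm deep (x), 230 wide (y), 5 thick, fixed to the viewer, same axes. Origin: centre of its underside, at viewer x = +85, y = 0, 21 mm above the deck (5 mm more than the plate). Front edge at viewer x = +27.5. Carried by 4 standoffs, 14 mm in diameter, at viewer x = +39.5 and +130.5, y = +-105; lane between them 196 wide. Nothing overhangs it.
- plate: White sealed 96-well plate, a loose flat block with upright sides: 85.5 mm (its x) by 127.8 mm (its y, long side) by 16 mm high, 60 to 130 g. Origin: centre of its underside. It starts flat on the open front deck, long side across the viewer, up to 40 mm to either side of the middle and turned up to 0.35 rad from the viewer. It slides easily on the deck.
- light_button_top (a point): Centre of the top of the light button: plain light-grey round spring button, 21 mm in diameter, pressed straight down, on the deck margin right of the screen (viewer x = +60, y = -146 mm). Unpressed, its top is 10 mm above the deck, 55 mm above the bench. A black bezel 29 mm in diameter, 3 mm high, surrounds it.
- light_button (a joint): Travel of the light button in m: 0 = up, 0.005 = fully down. About 1.2 N starts it, 4 N brings it fully down; it springs back when released. Past 4 mm counts as pressed.
- jar: Bystander: small screw-cap specimen jar, 37 mm in diameter, 43 mm high, standing on the deck margin left of the screen. Origin: centre of its underside.
- tip_box: Bystander: blue pipette-tip box with clear lid, 85 x 122 x 67 mm, on the bench left of the viewer. Origin: centre of its underside.
- sharps_bin: Bystander: round yellow sharps bin with a red lid, 100 mm in diameter, 123 mm high, on the bench right of the viewer. Origin: centre of its underside.
Not all that is in view belongs to the job. Of the things shaped like the plate, the white one is meant.

How it is judged:
On the way, in this order (a step that is already met when the one before it is completed fails the run):
1. the plate lies home under the screen: against the ledge, square, over the light window (x of plate in the frame of viewer between 0.0588 and 0.068 m and y of plate in the frame of viewer between -0.016 and 0.016 m and angle between the x axis of plate and the x axis of viewer, either way round below 0.06 rad and z of plate in the frame of viewer between 0.042 and 0.048 m), for 0.3 s.
2. the light button is pressed down (value of joint light_button above 0.004 m), for 0.1 s.
3. the light button is let go again (value of joint light_button below 0.001 m), for 0.1 s.
At the end, for the whole second after the job is handed in: The plate lies flat and still within about 4 mm of the ledge, square to it within 0.06 rad, within 16 mm of the middle of the window; the light button was pressed past 4 mm after that and is up again; jar, tip box and sharps bin are within 20 mm of where they stood (all of step 1 and linear speed of plate below 0.01 m/s and value of joint light_button below 0.001 m and distance of each of jar, tip_box, sharps_bin from where it was at the start of the episode below 0.02 m); the robot touches nothing.
It fails at once if the plate is lifted off the deck (more than 8 mm) (z of plate in the frame of viewer above 0.053 m).
It fails at once if the plate is tipped (more than 0.1 rad) (angle between plate's own z axis and vertical above 0.1 rad).
It fails at once if the screen is pressed or knocked (more than 10 N) (contact force between screen and anything else above 10 N).
It fails at once if the light button is pressed before the plate is home (value of joint light_button above 0.003 m and not (x of plate in the frame of viewer between 0.0588 and 0.068 m and y of plate in the frame of viewer between -0.016 and 0.016 m and angle between the x axis of plate and the x axis of viewer, either way round below 0.06 rad and z of plate in the frame of viewer between 0.042 and 0.048 m)).
It fails at once if the jar, tip box or sharps bin is moved (more than 20 mm) (distance of any of jar, tip_box, sharps_bin from where it was at the start of the episode above 0.02 m).
It also fails if it takes over 72 s, if anything falls off the work surface, if the arm or the gripper's body presses on something with over 40 N, if the wrist force passes 120 N, or if a joint passes its speed limit or range.

## Working session

There is one attempt and no reset: what is moved stays moved. The work goes in short steps, Python scripts to look and compute and a tool call to move; the robot and the scene stay as the last step left them, time stands still between calls to the robot, and variables do not carry over. Pictures are saved under pics/ and viewed, and the job is handed in when it is done.

Besides the shell and the picture viewer there is one more tool, called after "Request:" by a JSON object that holds its "api" and its "payload", one argument or row to a line. carry_out: Moves the arm, as the interface text tells. Its arguments: {"type":"object","properties":{"deltas":{"type":"array","items":{"type":"number"}},"newtons":{"type":"number"}},"required":["deltas"]}

```bash
mkdir -p pics; cat > h.py <<'E'
import numpy as np,cv2
from workcell import status, grab_frame, calibration, job, regions_of, mark_of, bot
def cam(n):
    c=calibration(n); f=200/np.tan(np.radians(c["fov_y"])/2)
    return f,c["cx"],c["cy"],np.array(c["R"]),np.array(c["t"])
def ray(n,uv,z):
    f,cx,cy,R,t=cam(n); d=R.T@np.array([(uv[0]-cx)/f,(uv[1]-cy)/f,1]); o=-R.T@t
    return o+d*(z-o[2])/d[2]
def proj(n,X):
    f,cx,cy,R,t=cam(n); p=R@np.array(X)+t; return np.array([cx+f*p[0]/p[2],cy+f*p[1]/p[2]])
def save(n,name):
    im=grab_frame(n); cv2.imwrite('pics/'+name+'.png',im[:,:,::-1]); return im
E
python3 - <<'E'
from h import *
np.set_printoptions(precision=4,suppress=True)
save('scene','s0');save('top','t0')
print(status.observe()); print(calibration('top'),calibration('scene'))
for c in ('top','scene'):
  for t in ('viewer','window','ledge','screen','plate','light_button_top','jar','tip_box','sharps_bin'):
    print(c,t,[(np.round(m['xy'],1).tolist(),round(float(m['p']),2)) for m in mark_of(c,t)][:4])
E
```

```text
{'clock': 0.1, 'qpos': array([ 1.2688,  0.522 , -0.0363,  1.6   ,  0.0212,  1.0211, -0.1128]), 'qd': array([ 0.0004, -0.0018, -0.0006, -0.0016, -0.0012,  0.0003, -0.0004]), 'joint_efforts': array([  0.002 , -92.8484,   1.9836, -37.0527,   0.0181,   0.0054,
         0.0001]), 'position': array([ 0.1435, -0.608 ,  0.2308]), 'tool_rot': array([ 3.1415,  0.001 , -1.339 ]), 'force': array([ 0.0465, -0.7168, -0.2267]), 'moment': array([0.0128, 0.0108, 0.0851]), 'grip_width': 0.085434927819815}
{'fov_y': 50.71188337595216, 'cx': 315.18773775248343, 'cy': 199.32132781164154, 'R': array([[-0.0173, -0.9998, -0.0102],
       [-0.9881,  0.0186, -0.153 ],
       [ 0.1531,  0.0074, -0.9882]]), 't': array([0.0619, 0.5177, 1.2233])} {'fov_y': 47.046545310318535, 'cx': 318.7651067415787, 'cy': 199.89322280766504, 'R': array([[-0.316 ,  0.9487, -0.0076],
       [ 0.6127,  0.198 , -0.7651],
       [-0.7244, -0.2464, -0.6438]]), 't': array([ 0.0979, -0.2551,  1.5968])}
top viewer [([292.0, 182.8], 0.73)]
top window [([287.3, 156.8], 0.86), ([336.7, 158.8], 0.4)]
top ledge [([289.8, 146.8], 0.57)]
top screen [([286.3, 152.1], 0.73)]
top plate [([198.5, 279.7], 0.95), ([266.6, 280.2], 0.85), ([188.8, 147.9], 0.6), ([281.5, 208.4], 0.58)]
top light_button_top [([339.0, 158.2], 0.53)]
top jar [([243.3, 164.1], 0.45)]
top tip_box [([196.0, 197.2], 0.57)]
top sharps_bin [([389.0, 191.4], 0.95)]
scene viewer [([331.7, 248.9], 0.66)]
scene window [([322.8, 253.5], 0.63)]
scene ledge [([323.6, 268.1], 0.66)]
scene screen [([325.4, 253.3], 0.8)]
scene plate [([353.4, 219.8], 0.98), ([459.5, 323.9], 0.83), ([391.8, 183.8], 0.79), ([460.9, 204.0], 0.78)]
scene light_button_top [([269.4, 239.4], 0.38)]
scene jar [([388.6, 270.0], 0.82)]
scene tip_box [([450.7, 263.9], 0.86)]
scene sharps_bin [([226.2, 214.4], 0.67)]
```

View pics/s0.png

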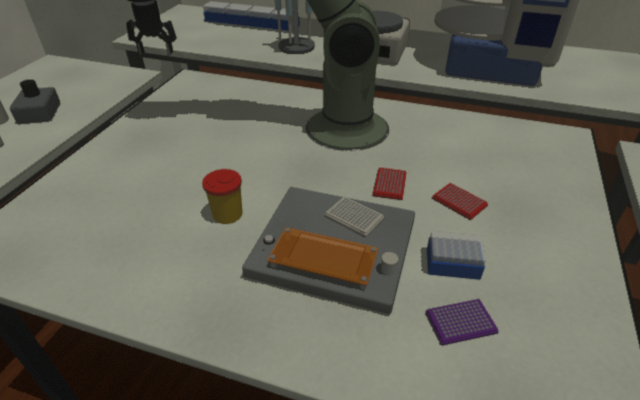

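View pics/t0.png

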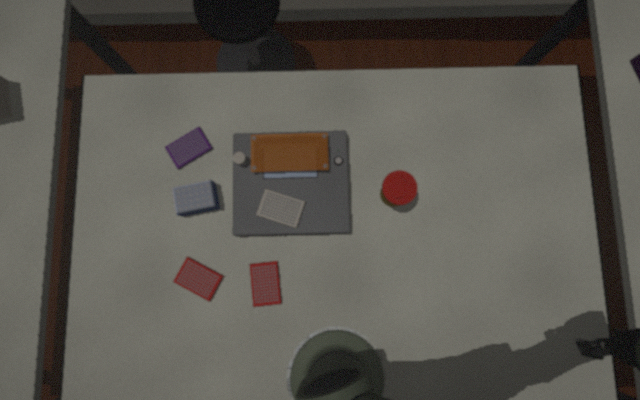

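The scene shows the viewer, with its amber screen at (325,253), pointing away from the robot. The white plate is on its front deck, at (353,216) in scene and (281,208) in top, turned by about 0.2 rad. The button is at (269,239) and the jar at (389,265). The red and purple plates are decoys.

```bash
python3 - <<'E'
from h import *
np.set_printoptions(precision=4,suppress=True)
M={'top':dict(viewer=(292,182.8,0),window=(287.3,156.8,.045),ledge=(289.8,146.8,.045),screen=(286.3,152.1,.066),plate=(281.5,208.4,.045),button=(339,158.2,.055),jar=(243.3,164.1,.045),tip=(196,197.2,0),bin=(389,191.4,0)),
'scene':dict(viewer=(331.7,248.9,0),window=(322.8,253.5,.045),ledge=(323.6,268.1,.045),screen=(325.4,253.3,.066),plate=(353.4,219.8,.045),button=(269.4,239.4,.055),jar=(388.6,270,.045),tip=(450.7,263.9,0),bin=(226.2,214.4,0))}
for k in M['top']: print(k,*[ray(c,M[c][k][:2],M[c][k][2])[:2] for c in M])
a=cv2.imread('pics/t0.png')[115:250,160:420]; b=cv2.imread('pics/s0.png')[160:320,190:500]
g=lambda x:np.clip(255*(x/255.)**.6,0,255).astype('uint8')
cv2.imwrite('pics/t0c.png',g(cv2.resize(a,None,fx=3,fy=3,interpolation=cv2.INTER_CUBIC)))
cv2.imwrite('pics/s0c.png',g(cv2.resize(b,None,fx=2.5,fy=2.5,interpolation=cv2.INTER_CUBIC)))
for c in M:
  for n in ('plate','viewer','screen','light_button_top'):
    for r in regions_of(c,n)[:4]:
        m=r['region'].astype('uint8'); cs=cv2.findContours(m,0,2)[0]; cc=max(cs,key=cv2.contourArea)
        print(c,n,round(float(r['p']),2),r['xy'],m.sum(),cv2.minAreaRect(cc))
        np.save(f'{c}_{n}_{int(r["xy"][0])}.npy',m)
E
```

```text
viewer [0.5783 0.1241] [0.5766 0.123 ]
window [0.65   0.1348] [0.6386 0.1199]
ledge [0.6811 0.127 ] [0.681  0.1356]
screen [0.659  0.1362] [0.655  0.1315]
plate [0.4926 0.1532] [0.5039 0.1575]
button [ 0.64   -0.0211] [ 0.6433 -0.0129]
jar [0.6299 0.2682] [0.641  0.2766]
tip [0.5386 0.4224] [0.5356 0.4105]
bin [ 0.5455 -0.1758] [ 0.5417 -0.1884]
top plate 0.83 [283.4, 209.5] 1314 ((280.75, 208.25), (43.955657958984375, 30.35786247253418), 18.43494987487793)
top plate 0.72 [199.7, 278.9] 1264 ((198.80001831054688, 278.9000244140625), (42.48529052734375, 30.410520553588867), 26.56505012512207)
top plate 0.61 [186.8, 148.1] 1166 ((188.7353057861328, 147.558837890625), (28.12576675415039, 42.87464904785156), 59.03623962402344)
top plate 0.57 [261.0, 281.4] 1224 ((265.3999938964844, 283.70001220703125), (43.564781188964844, 28.727155685424805), 84.5596694946289)
top viewer 0.69 [295.4, 176.6] 10478 ((290.34808349609375, 183.22769165039062), (103.1221923828125, 117.38040924072266), 88.49256896972656)
top screen 0.69 [289.1, 152.1] 2956 ((289.3057556152344, 152.09205627441406), (39.09052658
[... 464 characters left out ...]
scene plate 0.62 [351.1, 219.3] 1332 ((353.6000061035156, 215.3000030517578), (55.007266998291016, 27.72724151611328), 26.56505012512207)
scene plate 0.57 [462.8, 199.2] 1089 ((459.5902404785156, 199.84600830078125), (52.50558090209961, 24.839752197265625), 30.379125595092773)
scene viewer 0.93 [327.3, 251.1] 13082 ((327.8346862792969, 243.67657470703125), (154.99476623535156, 106.56517028808594), 14.191097259521484)
scene viewer 0.53 [354.4, 217.2] 1327 ((353.9000549316406, 215.70001220703125), (54.11284637451172, 29.06888198852539), 26.56505012512207)
scene screen 0.84 [325.0, 255.0] 3828 ((322.4114685058594, 254.37930297851562), (104.78532409667969, 39.31072235107422), 13.134021759033203)
```

View pics/t0c.png

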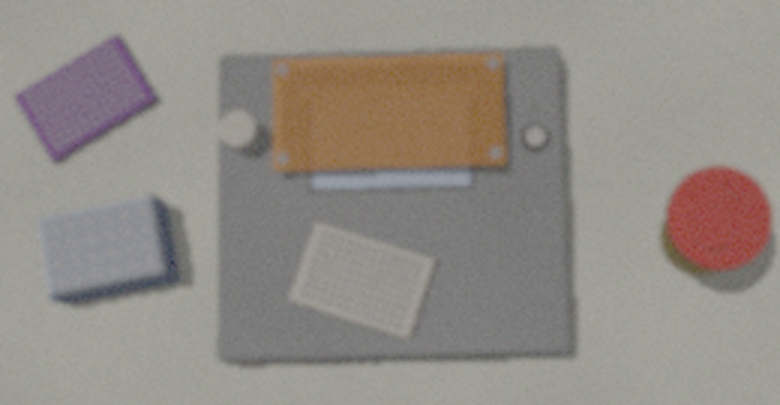

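View pics/s0c.png

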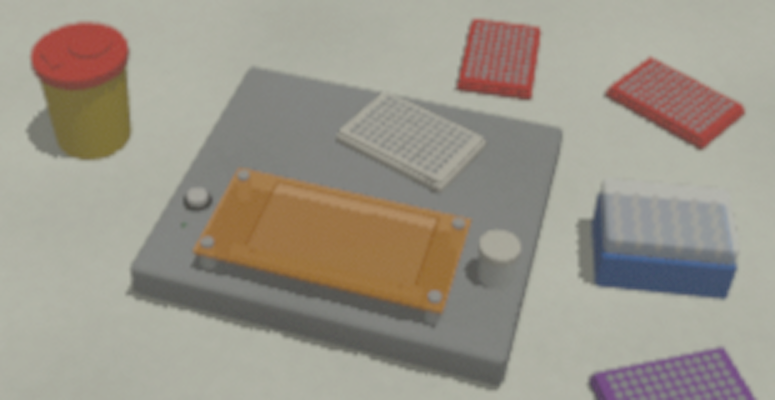

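```bash
cat > fit.py <<'E'
from h import *
from scipy.optimize import least_squares
def T(p,X): c,s=np.cos(p[2]),np.sin(p[2]); return np.array([p[0]+c*X[0]-s*X[1],p[1]+s*X[0]+c*X[1],X[2]])
def fit(obs,x0):
    r=lambda p:np.concatenate([proj(c,T(p,X))-uv for c,X,uv in obs])
    s=least_squares(r,x0,loss='soft_l1'); return s.x,r(s.x).reshape(-1,2)
E
python3 - <<'E'
from fit import *
np.set_printoptions(precision=4,suppress=True)
t=lambda x,y:np.array([160+(x+.5)/3-.5,115+(y+.5)/3-.5]); s=lambda x,y:np.array([190+(x+.5)/2.5-.5,160+(y+.5)/2.5-.5])
m=.001
V=[('top',(142.5*m,115*m,.071),t(272,59)),('top',(142.5*m,-115*m,.071),t(506,55)),('top',(27.5*m,-115*m,.071),t(508,165)),('top',(27.5*m,115*m,.071),t(272,172)),
('top',(13*m,80*m,.045),t(312,189)),('top',(13*m,-80*m,.045),t(472,186)),('top',(60*m,-146*m,.055),t(536,136)),
('scene',(27.5*m,-115*m,.071),s(240,170)),('scene',(27.5*m,115*m,.071),s(470,218)),('scene',(142.5*m,-115*m,.071),s(196,250)),('scene',(142.5*m,115*m,.071),s(443,305)),
('scene',(-157.5*m,-175*m,.045),s(250,68)),('scene',(-157.5*m,175*m,.045),s(562,128)),('scene',(157.5*m,175*m,.045),s(503,360)),('scene',(157.5*m,-175*m,.045),s(135,272)),('scene',(60*m,-146*m,.055),s(197,195))]
for n,o in (('both',V),('top',V[:7]),('scene',V[7:])):
    p,r=fit(o,[.58,.12,0]); print(n,p);print(r.T)
pv=fit(V,[.58,.12,0])[0]; np.save('viewer.npy',pv)
a,b,z=.04275,.0639,.061
P=[('top',(a,b,z),t(317,224)),('top',(a,-b,z),t(435,259)),('top',(-a,-b,z),t(409,336)),('top',(-a,b,z),t(291,300)),
('scene',(-a,-b,z),s(385,93)),('scene',(-a,b,z),s(485,140)),('scene',(a,b,z),s(438,182)),('scene',(a,-b,z),s(340,133))]
for n,o in (('both',P),('top',P[:4]),('scene',P[4:])):
    p,r=fit(o,[.5,.15,-.25]); c,s_=np.cos(pv[2]),np.sin(pv[2]); d=p[:2]-pv[:2]
    print(n,p,'in viewer',c*d[0]+s_*d[1],-s_*d[0]+c*d[1],p[2]-pv[2]);print(r.T)
E
```

```text
both [0.5742 0.1267 0.0103]
[[ 0.0108 -1.2428 -0.6671  0.1674 -0.1354 -0.3251 -0.13   -0.7398  0.7238
  -1.6296  0.0207 -0.4565  0.9566  1.5633 -3.1917 -0.0712]
 [-0.3016 -1.2499 -0.3796 -0.4393  0.1486 -0.399  -0.4071 -2.0187 -0.7085
  -0.3204  1.8556 -2.4588 -1.7175 -0.0579 -2.5422 -0.9586]]
top [0.573  0.1261 0.005 ]
[[ 0.4609 -0.7741 -0.3999  0.416   0.0843 -0.0928  0.1949]
 [-0.1216 -0.6739  0.2187 -0.2483  0.3983  0.1295  0.2316]]
scene [0.5763 0.1277 0.0145]
[[-0.7095  1.0275 -1.4333  0.5583 -0.7184  0.9813  2.1974 -3.0756 -0.0398]
 [-1.2503 -0.1508  0.6266  2.5673 -1.8545 -1.3864  0.6042 -1.5133 -0.1166]]
both [ 0.4948  0.1555 -0.3425] in viewer -0.07914073254133654 0.029577859375417594 -0.35280662452673606
[[-0.6573  0.8469  0.0453 -1.8017 -0.5396  0.7416  0.6769 -2.2367]
 [-2.7575 -0.8539  0.9715 -0.8975 -2.5605 -1.7303  0.2793 -1.5947]]
top [ 0.4923  0.1545 -0.3285] in viewer -0.08169615334146695 0.028579658281074095 -0.33880082556252433
[[-0.603   1.1099  0.6984 -1.366 ]
 [-1.6977 -0.3539  1.6097  0.31  ]]
scene [ 0.5     0.1571 -0.3549] in viewer -0.07388041454888906 0.03108337184894711 -0.3652409484753789
[[-0.1824  0.9203  0.4101 -2.2625]
 [-1.3177 -0.0194  1.9623 -0.411 ]]
```

Request:
{"api": "carry_out", "payload": {
  "deltas": [-1, -1.54, -3.69, 0, 0, -1, -1.54, -3.69, 0, 0, -1, -1.54, -3.69, 0, 0, -1, -1.54, -3.69, 0, 0, -1, -1.54, -3.69, 0, 0, -1, -1.54, -3.69, 0, 0, -1, -1.54, -3.69, 0, 0, -1, -1.54, -3.69, 0, 0, -1, -1.54, -3.69, 0, 0, -1, -1.54, -3.69, 0, 0, -1, -1.54, -3.69, 0, 0, -1, 0, 0, 0, 0],
  "newtons": 20
}}

```text
clock: 2.4
position: [0.5062, -0.3435, 0.2311]
tool_rot: [-3.138, 0.002, -1.33]
force: [0.1, 0.8, -0.5]
grip_width: 0.0
```

Request:
{"api": "carry_out", "payload": {
  "deltas": [-1, -3.74, -0.78, 0, 0, -1, -3.74, -0.78, 0, 0, -1, -3.74, -0.78, 0, 0, -1, -3.74, -0.78, 0, 0, -1, -3.74, -0.78, 0, 0, -1, -3.74, -0.78, 0, 0, -1, -3.74, -0.78, 0, 0, -1, -3.74, -0.78, 0, 0, -1, -3.74, -0.78, 0, 0, -1, -3.74, -0.78, 0, 0, -1, -3.74, -0.78, 0, 0, -1, -3.74, -0.78, 0, 0, -1, -3.74, -0.78, 0, 0, -1, -3.74, -0.78, 0, 0, -1, -3.74, -0.78, 0, 0, -1, -3.74, -0.78, 0, 0, -1, 0, 0, 0, 0, -1, 0, 0, 0, 0]
}}

```text
clock: 3.9
position: [0.483, 0.2631, 0.2311]
tool_rot: [3.141, 0.001, -1.335]
force: [0.1, -0.4, -0.3]
grip_width: -0.0001
```

Request:
{"api": "carry_out", "payload": {
  "deltas": [-1, 0, 0, 0, -7.02, -1, 0, 0, 0, -7.02, -1, 0, 0, 0, -7.02, -1, 0, 0, 0, -7.02, -1, 0, 0, 0, -7.02, -1, 0, 0, 0, -7.02, -1, 0, 0, 0, -7.02, -1, 0, 0, 0, -7.02, -1, 0, 0, 0, -7.02, -1, 0, 0, 0, -7.02, -1, 0, 0, 0, -7.02, -1, 0, 0, 0, 0, -1, 0, 0, 0, 0]
}}

```text
clock: 4.98
position: [0.4841, 0.2598, 0.2313]
tool_rot: [3.141, 0.0, 0.003]
force: [0.6, 0.2, 0.1]
grip_width: -0.0001
```

Request:
{"api": "carry_out", "payload": {
  "deltas": [-1, 0, 0, 3.4, 0, -1, 0, 0, 3.4, 0, -1, 0, 0, 3.4, 0, -1, 0, 0, 3.4, 0, -1, 0, 0, 2.4, 0, -1, 0, 0, 1.2, 0, -1, 0, 0, 0.8, 0, -1, 0, 0, 0, 0, -1, 0, 0, 0, 0]
}}

```text
clock: 5.73
position: [0.4842, 0.2611, 0.0522]
tool_rot: [-3.141, -0.001, 0.007]
force: [0.1, 0.3, 0.2]
grip_width: -0.0001
```

```bash
python3 - <<'E'
from h import *
a=save('top','t1');b=save('scene','s1');print(status.observe()['position'])
g=lambda x:np.clip(255*(x/255.)**.6,0,255).astype('uint8')
A=cv2.resize(a[115:250,200:400,::-1],(600,405),interpolation=cv2.INTER_CUBIC);cv2.imwrite('pics/t1c.png',g(A))
B=cv2.resize(b[140:320,230:470,::-1],None,fx=3,fy=3,interpolation=cv2.INTER_CUBIC);cv2.imwrite('pics/s1c.png',g(B))
E
```

```text
[0.48447893 0.26122896 0.0526931 ]
```

View pics/s1c.png

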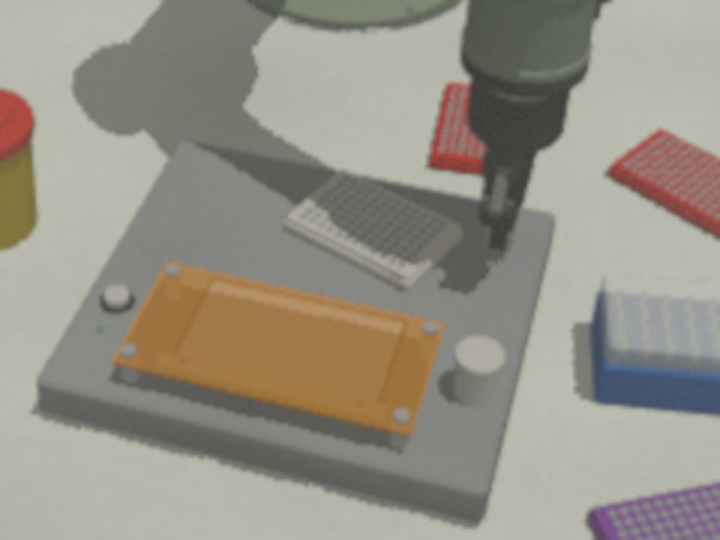

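View pics/t1c.png

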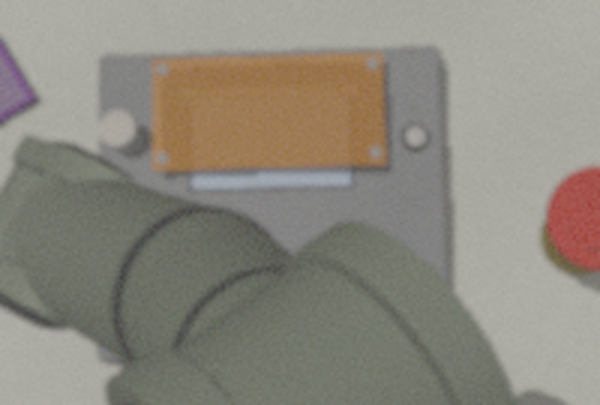

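Request:
{"api": "carry_out", "payload": {
  "deltas": [-1, 0, 0.4, 0.1, 0, -1, 0, 0.4, 0, 0, -1, 0, 0.4, 0, 0, -1, 0, 0.4, 0, 0, -1, 0, 0.4, 0, 0, -1, 0, 0.4, 0, 0, -1, 0, 0.4, 0, 0, -1, 0, 0.4, 0, 0, -1, 0, 0.4, 0, 0, -1, 0, 0.4, 0, 0, -1, 0, 0.4, 0, 0, -1, 0, 0.4, 0, 0, -1, 0, 0, 0, 0]
}}

```text
clock: 6.92
position: [0.4842, 0.2118, 0.0502]
tool_rot: [3.141, 0.0, 0.008]
force: [-0.4, 0.1, -0.4]
grip_width: -0.0003
```

```bash
python3 - <<'E'
from h import *
b=save('scene','s2');print(status.observe()['position'],status.observe()['force'])
g=lambda x:np.clip(255*(x/255.)**.6,0,255).astype('uint8')
B=cv2.resize(b[140:320,230:470,::-1],None,fx=3,fy=3,interpolation=cv2.INTER_CUBIC);cv2.imwrite('pics/s2c.png',g(B))
E
```

```text
[0.4841582  0.21224801 0.05022979] [-0.49341352 -0.34960174  0.44512888]
```

View pics/s2c.png

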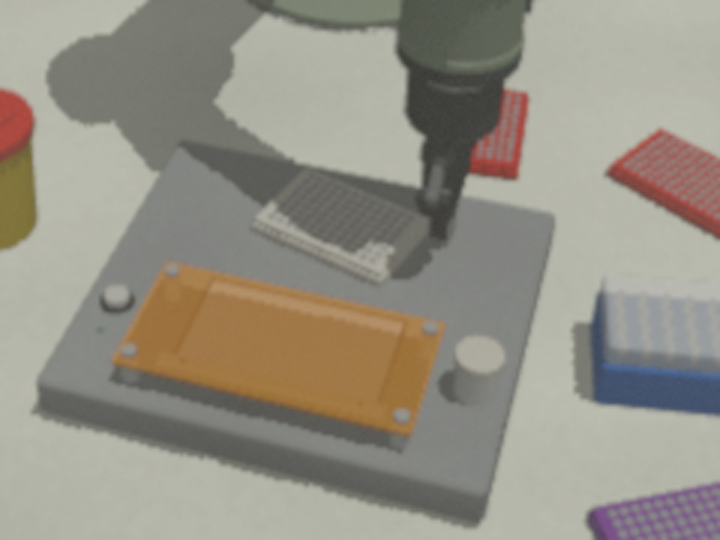

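The plate is sliding to -y and turning square. Its far edge now runs from (255,225) to (385,280) in the crop. I'll finish the sideways push, then back off and measure.

Request:
{"api": "carry_out", "payload": {
  "deltas": [-1, 0, 0.4, 0, 0, -1, 0, 0.4, 0, 0, -1, 0, 0.3, 0, 0, -1, 0, 0, 0, 0, -1, 0, -1, 0, 0, -1, 0, -2, -1, 0, -1, 0, -3, -3, 0, -1, 0, -3, -3, 0, -1, -2.5, -3, -3, 0, -1, -2.5, -3, -1, 0, -1, 0, 0, 0, 0]
}}

```text
clock: 7.88
position: [0.4321, 0.3537, 0.1578]
tool_rot: [-3.136, -0.001, 0.017]
force: [-0.5, 1.6, 0.1]
grip_width: 0.0001
```

```bash
python3 - <<'E'
from h import *
b=save('scene','s3');print(status.observe()['position'],status.observe()['force'])
a=save('top','t3')
g=lambda x:np.clip(255*(x/255.)**.6,0,255).astype('uint8')
B=cv2.resize(b[140:290,230:430,::-1],None,fx=4,fy=4,interpolation=cv2.INTER_CUBIC);cv2.imwrite('pics/s3c.png',g(B))
A=cv2.resize(a[115:250,200:400,::-1],None,fx=4,fy=4,interpolation=cv2.INTER_CUBIC);cv2.imwrite('pics/t3c.png',g(A))
E
```

```text
[0.43424224 0.35028501 0.15621334] [ 0.39242036 -0.82879215  0.7304953 ]
```

View pics/s3c.png

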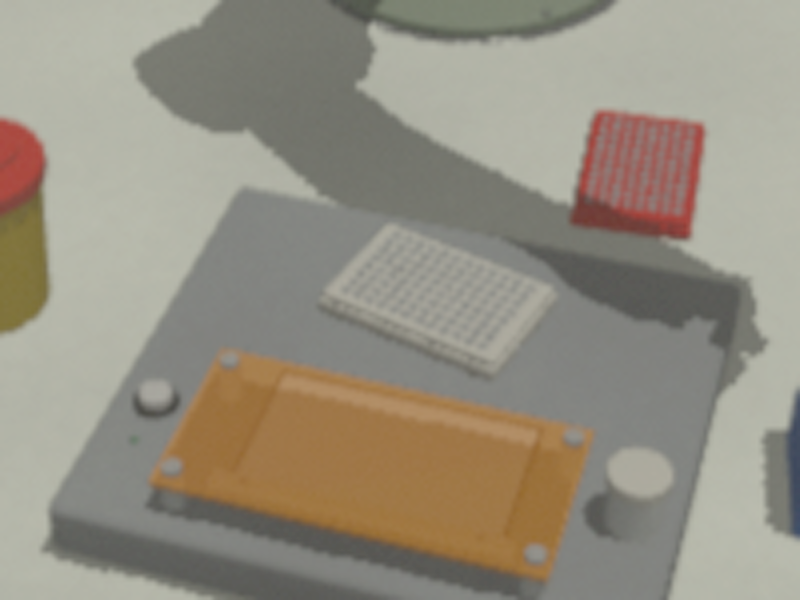

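View pics/t3c.png

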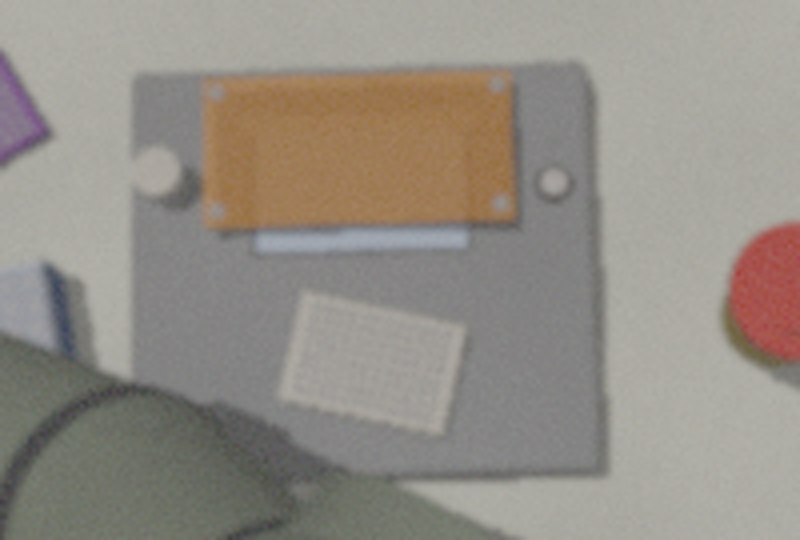

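```bash
python3 - <<'E'
from fit import *
np.set_printoptions(precision=4,suppress=True)
t=lambda x,y:np.array([200+(x+.5)/4-.5,115+(y+.5)/4-.5]); s=lambda x,y:np.array([230+(x+.5)/4-.5,140+(y+.5)/4-.5])
pv=np.load('viewer.npy')
a,b,z=.04275,.0639,.061
P=[('top',(a,b,z),t(302,291)),('top',(a,-b,z),t(468,322)),('top',(-a,-b,z),t(443,436)),('top',(-a,b,z),t(279,402)),
('scene',(-a,-b,z),s(392,223)),('scene',(-a,b,z),s(557,290)),('scene',(a,b,z),s(495,363)),('scene',(a,-b,z),s(321,296))]
for n,o in (('both',P),('top',P[:4]),('scene',P[4:])):
    p,r=fit(o,[.5,.12,-.2]); c,s_=np.cos(pv[2]),np.sin(pv[2]); d=p[:2]-pv[:2]
    print(n,p,'in viewer',c*d[0]+s_*d[1],-s_*d[0]+c*d[1],p[2]-pv[2]);print(r.T)
E
```

```text
both [ 0.5009  0.1195 -0.2301] in viewer -0.07338984131601195 -0.006436833000853853 -0.24040490581526802
[[-0.557   0.1381  0.2155 -1.3827 -1.1243  0.8177  0.3412 -0.7002]
 [-1.1822 -0.0053 -0.2375 -0.8784 -1.513  -1.8029 -0.0459 -1.4316]]
top [ 0.4992  0.1184 -0.215 ] in viewer -0.07510760932410063 -0.007591797569000327 -0.22527259498995084
[[-0.4441  0.3979  0.9114 -0.8403]
 [-0.3517  0.1974  0.0593  0.0583]]
scene [ 0.5054  0.1215 -0.2457] in viewer -0.06888928329651038 -0.004570372710400417 -0.25598052275826355
[[-0.5393  1.1926  0.1824 -0.5798]
 [-0.4704 -0.222   1.4961 -0.4701]]
```

Request:
{"api": "carry_out", "payload": {
  "deltas": [1, -0.24, 3.34, 0, 0, 1, -0.24, 3.34, 0, 0, 1, -0.24, 3.34, 0, 0, 1, -0.24, 3.34, 0, 0, 1, -0.24, 3.34, 0, 0, 1, -0.24, 3.34, 0, 0, 1, -0.24, 3.34, 0, 0, 1, 0, 0, 0, -6.87, 1, 0, 0, 0, -6.87, 1, 0, 0, 0, -6.87, 1, 0, 0, 0, -6.87, 1, 0, 0, 0, -6.87, 1, 0, 0, 0, -6.87, 1, 0, 0, 0, -6.87, 1, 0, 0, 0, -6.87, 1, 0, 0, 0, -6.87, 1, 0, 0, 0, -6.87, 1, 0, 0, 0, -6.87, 1, 0, 0, 0, -6.87, 1, 0, 0, 0, -6.87]
}}

```text
clock: 9.65
position: [0.4222, 0.1111, 0.1542]
tool_rot: [-3.141, 0.0, 1.572]
force: [-0.5, 0.3, -0.3]
grip_width: 0.0853
```

Request:
{"api": "carry_out", "payload": {
  "deltas": [1, 0, 0, 0, 0, 1, 0, 0, 0, 0, 1, 0, 0, 0, 0]
}}

```text
clock: 9.9
position: [0.4221, 0.1115, 0.1544]
tool_rot: [-3.141, -0.0, 1.563]
force: [0.1, 0.4, -0.1]
grip_width: 0.0853
```

Request:
{"api": "carry_out", "payload": {
  "deltas": [1, 0.65, -0.5, 0, -0.8, 1, 0, 0, 3, 0, 1, 0, 0, 3, 0, 1, 0, 0, 2, 0, 1, 0, 0, 1, 0, 1, 0, 0, 0.8, 0, 1, 0, 0, 0.4, 0, 1, 0, 0, 0.4, 0, 1, 0, 0, 0, 0, 1, 0, 0, 0, 0]
}}

```text
clock: 10.73
position: [0.4173, 0.1185, 0.049]
tool_rot: [3.141, -0.0, 1.581]
force: [-0.9, -0.3, 0.1]
grip_width: 0.0853
```

Request:
{"api": "carry_out", "payload": {
  "deltas": [1, 0, 0, 0.2, 0, 1, 0, 0, 0.2, 0, 1, 0, 0, 0, 0]
}}

```text
clock: 10.98
position: [0.4171, 0.1183, 0.0446]
tool_rot: [3.141, -0.0, 1.581]
force: [-0.5, -0.2, 0.7]
grip_width: 0.0857
```

```bash
python3 - <<'E'
from h import *
b=save('scene','s4');print(status.observe()['position'],status.observe()['force'],status.observe()['tool_rot'])
g=lambda x:np.clip(255*(x/255.)**.6,0,255).astype('uint8')
B=cv2.resize(b[140:290,230:430,::-1],None,fx=4,fy=4,interpolation=cv2.INTER_CUBIC);cv2.imwrite('pics/s4c.png',g(B))
E
```

```text
[0.41710977 0.11831186 0.0446353 ] [ 0.20870728 -0.16732943  0.80274102] [ 3.14150470e+00 -1.25212347e-05  1.58125216e+00]
```

View pics/s4c.png

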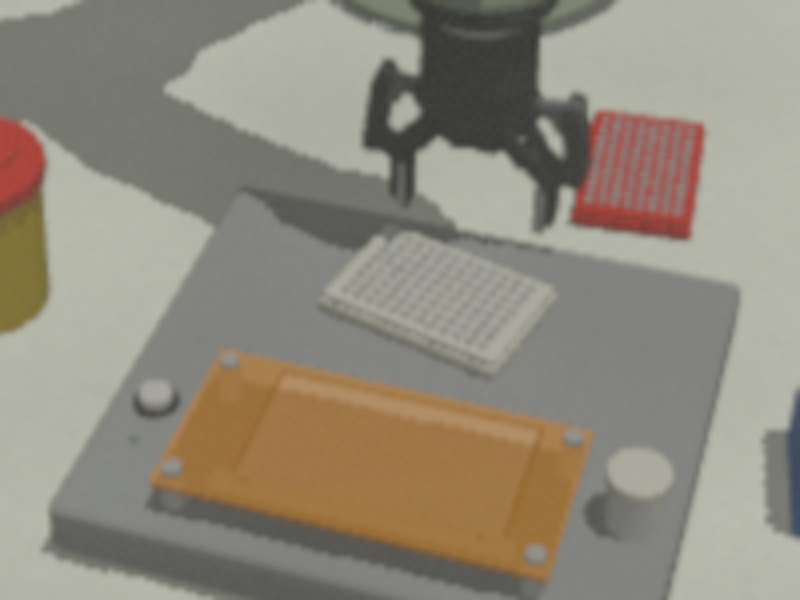

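Request:
{"api": "carry_out", "payload": {
  "deltas": [1, 0, 0, 0.3, 0, 1, 0, 0, 0.3, 0, 1, 0, 0, 0, 0, 1, 0, 0.3, 0, 0, 1, 0, 0.3, 0, 0, 1, 0, 0.4, 0, 0, 1, 0, 0.4, 0, 0, 1, 0, 0.4, 0, 0, 1, 0, 0.4, 0, 0, 1, 0, 0.4, 0, 0, 1, 0, 0.4, 0, 0, 1, 0, 0.4, 0, 0, 1, 0, 0.4, 0, 0, 1, 0, 0.4, 0, 0, 1, 0, 0.4, 0, 0, 1, 0, 0.4, 0, 0, 1, 0, 0.4, 0, 0, 1, 0, 0.4, 0, 0, 1, 0, 0, 0, 0]
}}

```text
clock: 12.62
position: [0.4759, 0.1191, 0.0386]
tool_rot: [3.141, -0.0, 1.581]
force: [0.3, -1.0, -0.1]
grip_width: 0.0856
```

```bash
cat > look.py <<'E'
import sys
from h import *
n=sys.argv[1]
b=save('scene','s'+n);s=status.observe();print(s['clock'],s['position'],s['force'],s['tool_rot'])
g=lambda x:np.clip(255*(x/255.)**.6,0,255).astype('uint8')
B=cv2.resize(b[140:290,230:430,::-1],None,fx=4,fy=4,interpolation=cv2.INTER_CUBIC);cv2.imwrite(f'pics/s{n}c.png',g(B))
if len(sys.argv)>2:
    a=save('top','t'+n);A=cv2.resize(a[115:250,200:400,::-1],None,fx=4,fy=4,interpolation=cv2.INTER_CUBIC);cv2.imwrite(f'pics/t{n}c.png',g(A))
E
python3 look.py 5
```

```text
12.6667 [0.47539835 0.11903609 0.03858818] [0.5067558  0.42422795 0.17022582] [ 3.14143890e+00 -2.36993869e-04  1.58110847e+00]
```

View pics/s5c.png

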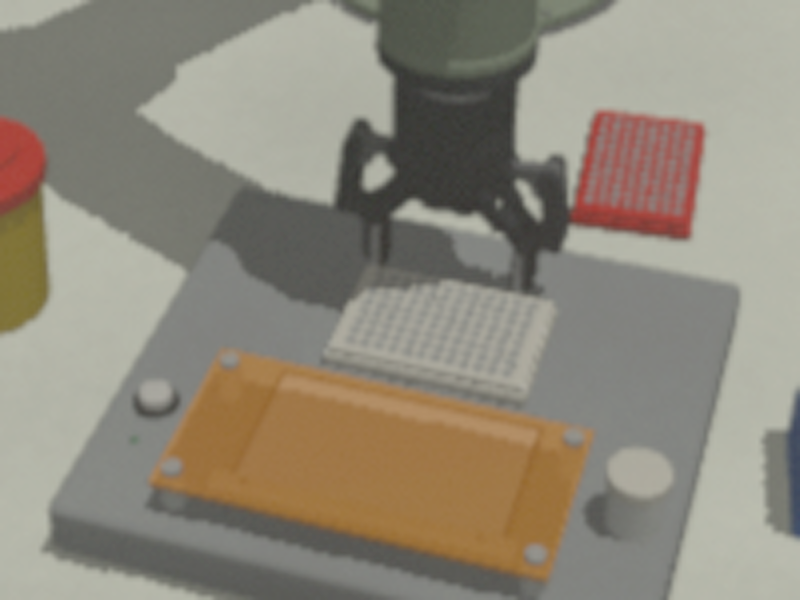

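```bash
cat > pf.py <<'E'
from fit import *
np.set_printoptions(precision=4,suppress=True)
def pfit(obs):
    pv=np.load('viewer.npy'); p,r=fit(obs,[.52,.12,0]); c,s_=np.cos(pv[2]),np.sin(pv[2]); d=p[:2]-pv[:2]
    print(p,'in viewer',c*d[0]+s_*d[1],-s_*d[0]+c*d[1],p[2]-pv[2]);print(r.T)
s=lambda x,y:np.array([230+(x+.5)/4-.5,140+(y+.5)/4-.5])
a,b,z=.04275,.0639,.061
E
python3 - <<'E'
from pf import *
pfit([('scene',(-a,b,z),s(556,298)),('scene',(a,b,z),s(526,388)),('scene',(a,-b,z),s(327,347)),('scene',(-a,-b,z),s(367,266))])
E
```

```text
[0.5325 0.1313 0.0242] in viewer -0.04173797905525696 0.004955477440860691 0.013878849551794149
[[ 0.7367  0.6026 -0.7621 -0.6243]
 [-0.0173  0.4671  0.1747 -1.4374]]
```

Request:
{"api": "carry_out", "payload": {
  "deltas": [1, 0, 0.4, 0, 0, 1, 0, 0.4, 0, 0, 1, 0, 0.4, 0, 0, 1, 0, 0.4, 0, 0, 1, 0, 0.4, 0, 0, 1, 0, 0.4, 0, 0, 1, 0, 0.4, 0, 0, 1, 0, 0.4, 0, 0, 1, 0, 0.4, 0, 0, 1, 0, 0.4, 0, 0, 1, 0, 0.4, 0, 0, 1, 0, 0.4, 0, 0, 1, 0, 0.4, 0, 0, 1, 0, 0.4, 0, 0, 1, 0, 0.4, 0, 0, 1, 0, 0.4, 0, 0, 1, 0, 0.4, 0, 0, 1, 0, 0.4, 0, 0, 1, 0, 0.4, 0, 0, 1, 0, 0, 0, 0]
}}

```text
clock: 14.33
position: [0.5519, 0.1198, 0.0386]
tool_rot: [3.141, -0.0, 1.581]
force: [0.4, -1.1, -0.7]
grip_width: 0.0854
```

```bash
python3 look.py 6 1
```

```text
14.3833 [0.55150852 0.11979088 0.03854646] [ 1.19006984  0.38921888 -0.42046512] [ 3.14128577e+00 -2.19788182e-04  1.58107333e+00]
```

View pics/s6c.png

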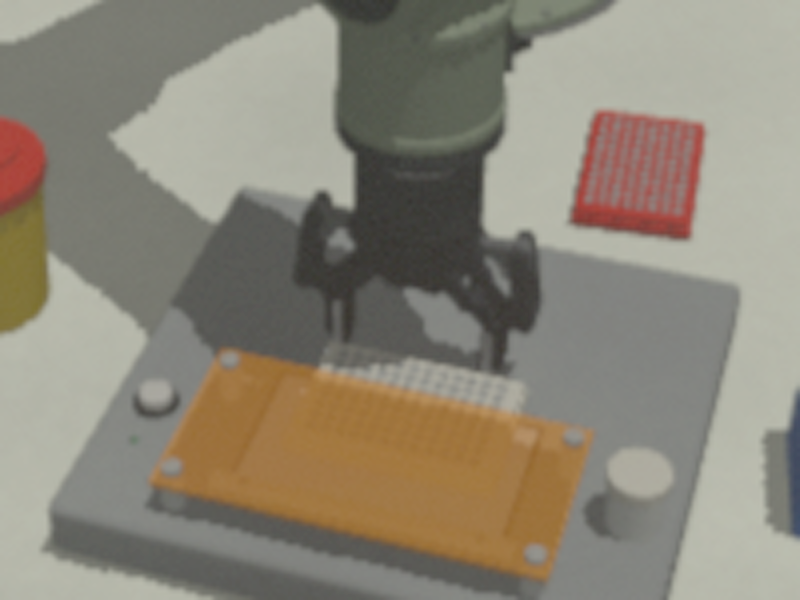

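```bash
python3 - <<'E'
from pf import *
pv=np.load('viewer.npy');c,s_=np.cos(pv[2]),np.sin(pv[2])
for q in ((325,345),(526,382)):
    d=ray('scene',s(*q),.061)[:2]-pv[:2]; print(c*d[0]+s_*d[1],-s_*d[0]+c*d[1])
E
```

```text
-0.0005715896447607965 -0.0584983783792841
-0.00593585216051797 0.06648266920948963
```

View pics/t6c.png

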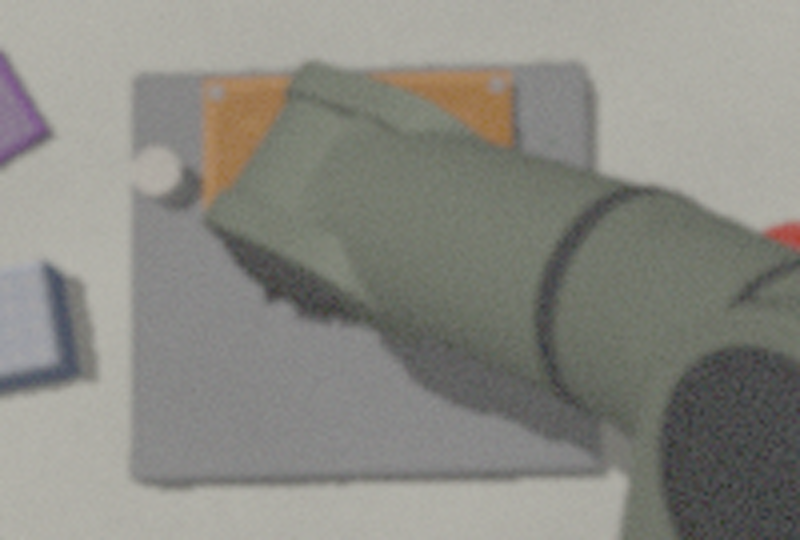

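Request:
{"api": "carry_out", "payload": {
  "deltas": [1, 0, 0.3, 0, 0, 1, 0, 0.3, 0, 0, 1, 0, 0.3, 0, 0, 1, 0, 0.3, 0, 0, 1, 0, 0.3, 0, 0, 1, 0, 0.3, 0, 0, 1, 0, 0.2, 0, 0, 1, 0, 0, 0, 0, 1, 0, 0, 0, 0]
}}

```text
clock: 15.18
position: [0.5712, 0.12, 0.0386]
tool_rot: [3.141, -0.0, 1.581]
force: [0.1, -0.4, 0.7]
grip_width: 0.0852
```

Request:
{"api": "carry_out", "payload": {
  "deltas": [1, 0, 0.1, 0, 0, 1, 0, 0.1, 0, 0, 1, 0, 0.1, 0, 0, 1, 0, 0, 0, 0]
}}

```text
clock: 15.52
position: [0.5742, 0.12, 0.0386]
tool_rot: [3.142, -0.0, 1.581]
force: [-0.5, 1.0, 0.1]
grip_width: 0.0857
```

```bash
python3 look.py 7
```

```text
15.5667 [0.57417285 0.12003692 0.03862011] [-0.63366143 -0.66684184  0.40421951] [ 3.14148345e+00 -5.26056451e-05  1.58137971e+00]
```

View pics/s7c.png

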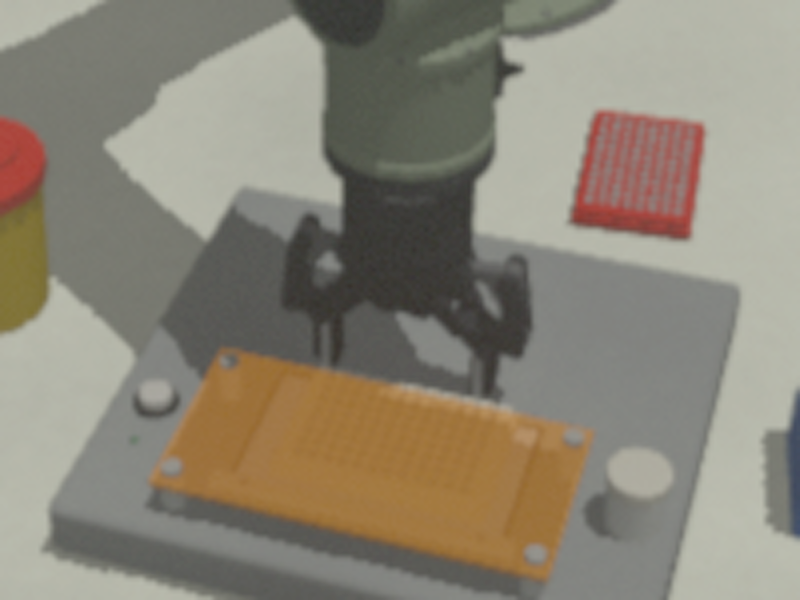

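Request:
{"api": "carry_out", "payload": {
  "deltas": [1, 0, 0.1, 0, 0, 1, 0, 0.1, 0, 0, 1, 0, 0.1, 0, 0, 1, 0, 0.1, 0, 0, 1, 0, 0, 0, 0]
}}

```text
clock: 15.98
position: [0.5783, 0.1201, 0.0386]
tool_rot: [3.142, -0.0, 1.581]
force: [0.2, 0.2, -0.1]
grip_width: 0.0855
```

Request:
{"api": "carry_out", "payload": {
  "deltas": [1, 0, 0.1, 0, 0, 1, 0, 0.1, 0, 0, 1, 0, 0, 0, 0]
}}

```text
clock: 16.23
position: [0.5803, 0.1201, 0.0386]
tool_rot: [3.141, -0.0, 1.581]
force: [0.2, -0.3, -0.1]
grip_width: 0.0853
```

Request:
{"api": "carry_out", "payload": {
  "deltas": [1, 0, 0.1, 0, 0, 1, 0, 0, 0, 0]
}}

```text
clock: 16.4
position: [0.5812, 0.1201, 0.0386]
tool_rot: [3.142, -0.0, 1.581]
force: [0.1, -0.1, 0.4]
grip_width: 0.0857
```

Request:
{"api": "carry_out", "payload": {
  "deltas": [1, 0, 0.1, 0, 0, 1, 0, 0, 0, 0]
}}

```text
clock: 16.57
position: [0.5822, 0.1201, 0.0386]
tool_rot: [3.142, -0.0, 1.581]
force: [0.1, -0.8, -0.2]
grip_width: 0.0856
```

Request:
{"api": "carry_out", "payload": {
  "deltas": [1, 0, 0.1, 0, 0, 1, 0, 0, 0, 0]
}}

```text
clock: 16.73
position: [0.5832, 0.1201, 0.0386]
tool_rot: [3.141, -0.0, 1.581]
force: [0.4, -0.6, -0.2]
grip_width: 0.0857
```

```bash
python3 look.py 8; python3 - <<'E'
import cv2,numpy as np
b=cv2.imread('pics/s8.png')[215:285,260:390]
cv2.imwrite('pics/s8d.png',np.clip(255*(cv2.resize(b,None,fx=6,fy=6,interpolation=cv2.INTER_CUBIC)/255.)**.5,0,255).astype('uint8'))
E
```

```text
16.7833 [0.58318708 0.12012918 0.03860595] [-0.31148999 -0.09726422 -0.46144211] [ 3.14146292e+00 -5.56365964e-05  1.58136273e+00]
```

View pics/s8d.png

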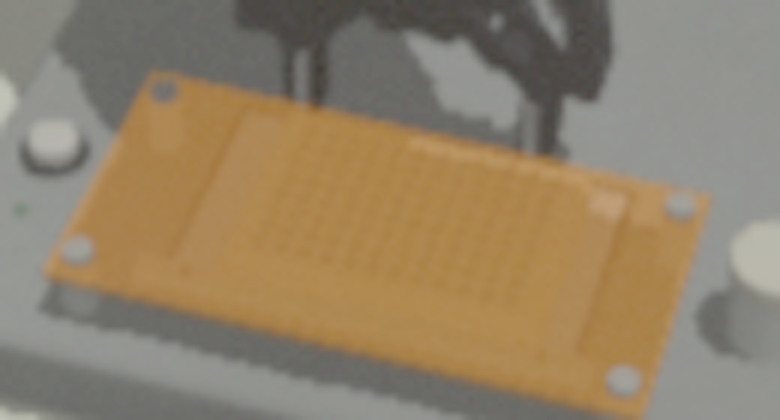

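```bash
python3 - <<'E'
from fit import *
V=np.array([0.5735,0.1263,0.007])
im=cv2.imread('pics/s8.png');b=im[215:285,260:390]
B=np.clip(255*(cv2.resize(b,None,fx=6,fy=6,interpolation=cv2.INTER_CUBIC)/255.)**.5,0,255).astype('uint8')
pv=np.load('viewer.npy')
def line(pts,col,V=pv):
    q=[]
    for X in pts:
        u=proj('scene',T(V,X)); q.append(((u-[260,215]+.5)*6-.5).round().astype(int))
    cv2.polylines(B,[np.array(q)],True,col,1)
line([(.0275,-.115,.071),(.0275,.115,.071),(.1425,.115,.071),(.1425,-.115,.071)],(255,0,0))
line([(.106,-.09,.053),(.106,.09,.053),(.116,.09,.053),(.116,-.09,.053)],(0,255,0))
y=.003
line([(.0205,y-.0639,.061),(.0205,y+.0639,.061),(.106,y+.0639,.061),(.106,y-.0639,.061)],(0,0,255))
cv2.imwrite('pics/s8e.png',B)
E
```

```text
(no output)
```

View pics/s8e.png

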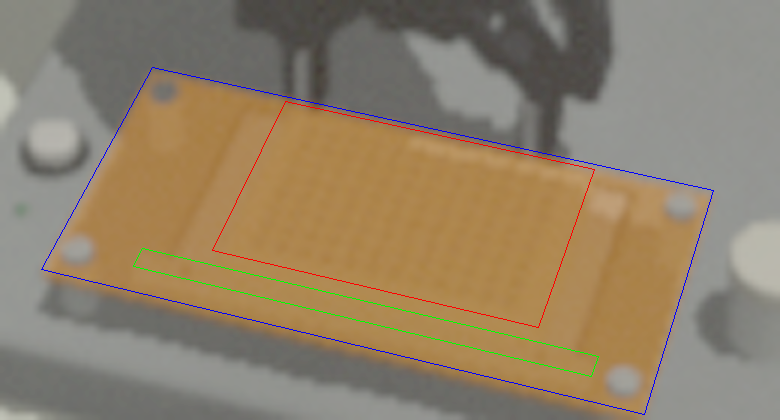

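Request:
{"api": "carry_out", "payload": {
  "deltas": [1, 0, 0.1, 0, 0, 1, 0, 0, 0, 0]
}}

```text
clock: 16.95
position: [0.5836, 0.1202, 0.0385]
tool_rot: [-3.141, 0.0, 1.581]
force: [-4.8, 0.4, 2.4]
grip_width: 0.0856
```

Request:
{"api": "carry_out", "payload": {
  "deltas": [1, 0, 0.05, 0, 0, 1, 0, 0, 0, 0]
}}

```text
clock: 17.12
position: [0.5836, 0.1202, 0.0385]
tool_rot: [-3.14, 0.0, 1.582]
force: [-7.9, -0.4, 5.2]
grip_width: 0.0855
```

Request:
{"api": "carry_out", "payload": {
  "deltas": [1, 0, 0.05, 0, 0, 1, 0, 0, 0, 0]
}}

```text
clock: 17.28
position: [0.5837, 0.1202, 0.0385]
tool_rot: [-3.139, 0.001, 1.582]
force: [-13.0, -0.4, 7.7]
grip_width: 0.0853
```

Request:
{"api": "carry_out", "payload": {
  "deltas": [1, 0, -0.2, 0, 0, 1, 0, -0.5, 0, 0, 1, 0, -1.5, 0, 0, 1, 0, -2, 0, 0, 1, 0, 0, -3, 0, 1, 0, 0, -3.5, 0, 1, 0, 0, -3.5, 0, 1, 0, 0, -3.5, 0, -1, 0, 0, -3.5, 0, -1, -3.5, 0, 0, 0, -1, -3.5, 0, 0, 0, -1, -3.5, 0, 0, 0, -1, -3.5, 0, 0, 0, -1, -3.5, 0, 0, 0, -1, -3.5, 0, 0, 0, -1, -3.5, 0, 0, 0, -1, 0, 0, 0, 0, -1, 0, 0, 0, 0]
}}

```text
clock: 18.78
position: [0.5453, -0.1272, 0.2083]
tool_rot: [-3.142, 0.0, 1.578]
force: [0.2, 1.9, 0.2]
grip_width: 0.0002
```

```bash
python3 look.py 9 1
```

```text
18.8333 [ 0.545491   -0.1254497   0.20857582] [ 0.818864    1.25927292 -0.64940294] [ 3.14140105e+00 -1.74970734e-04  1.58020227e+00]
```

View pics/s9c.png

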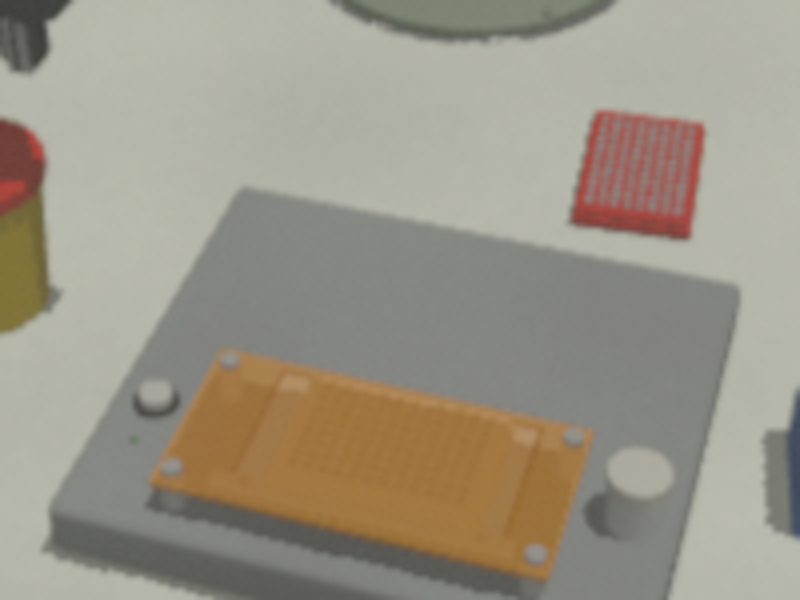

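View pics/t9c.png

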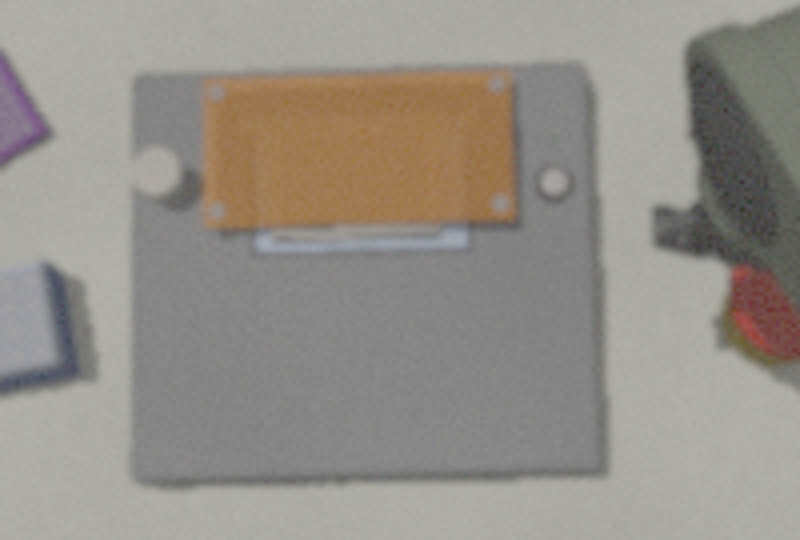

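The top view shows the plate's near edge running from (275,240) to (447,237), which is parallel to the window front. It's centred on the window (361 against 361.5) and sticks out a few mm from the screen. Next is the button.

```bash
python3 - <<'E'
from pf import *
t=lambda x,y:np.array([200+(x+.5)/4-.5,115+(y+.5)/4-.5])
print(ray('top',t(553,181.5),.055), ray('scene',s(156,392),.055), T([.5735,.1263,.006],(.06,-.146,0)))
z=.061
for q in ((275,241),(447,237.5)): print(T([0,0,-.006],ray('top',t(*q),z)-[.5735,.1263,0]))
for c in('top','scene'): print(c,[(m['xy'],m['p'],ray(c,m['xy'],.055)[:2]) for m in mark_of(c,'light_button_top')])
print(status.observe()['position'])
E
```

```text
[ 0.6345 -0.0176  0.055 ] [ 0.6384 -0.017   0.055 ] [ 0.6344 -0.0193  0.    ]
[0.0186 0.0639 0.061 ]
[ 0.018 -0.064  0.061]
top [([337.4, 159.9], 0.56, array([ 0.6348, -0.0162]))]
scene [([451.1, 264.2], 0.57, array([0.5895, 0.4075])), ([267.1, 237.6], 0.47, array([ 0.6394, -0.0205]))]
[ 0.5458 -0.124   0.2088]
```

Request:
{"api": "carry_out", "payload": {
  "deltas": [-1, 2.6, 2.23, 0, 0, -1, 2.6, 2.23, 0, 0, -1, 2.6, 2.23, 0, 0, -1, 2.6, 2.23, 0, 0, -1, 0, 0, 0, 0, -1, 0, 0, 0, 0, -1, 0, 0, 3, 0, -1, 0, 0, 3, 0, -1, 0, 0, 3, 0, -1, 0, 0, 2, 0, -1, 0, 0, 1, 0, -1, 0, 0, 0, 0, -1, 0, 0, 0, 0]
}}

```text
clock: 20.07
position: [0.6339, -0.0203, 0.0894]
tool_rot: [3.141, -0.0, 1.581]
force: [-0.1, -0.3, 0.5]
grip_width: -0.0
```

```bash
python3 look.py 10
```

```text
20.1167 [ 0.63429362 -0.02024223  0.09001961] [0.43330295 0.68879234 0.26161299] [ 3.14013197e+00 -7.92691672e-05  1.58134145e+00]
```

View pics/s10c.png

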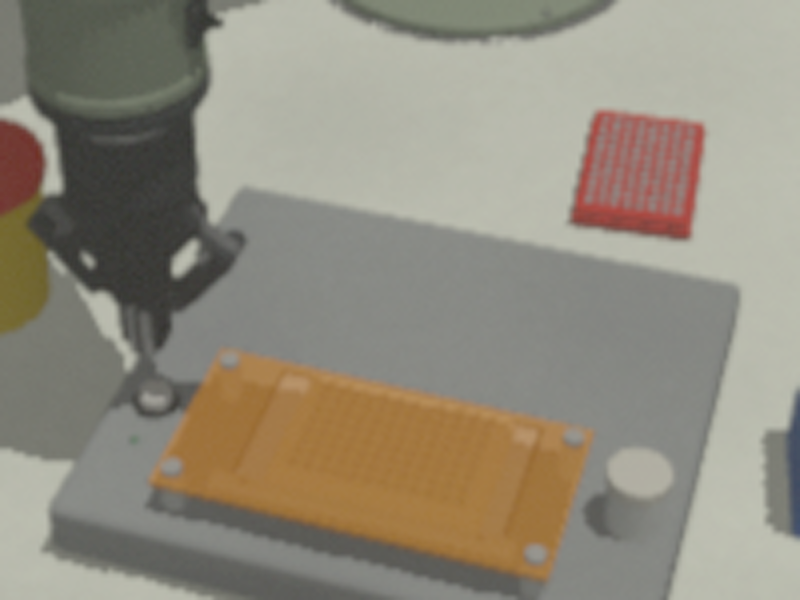

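Request:
{"api": "carry_out", "payload": {
  "deltas": [-1, 0, 0.05, 1.2, 0, -1, 0, 0, 1, 0, -1, 0, 0, 0.5, 0, -1, 0, 0, 0.4, 0, -1, 0, 0, 0.3, 0, -1, 0, 0, 0.2, 0, -1, 0, 0, 0, 0]
}}

```text
clock: 20.7
position: [0.6342, -0.0203, 0.0525]
tool_rot: [-3.141, -0.0, 1.581]
force: [-1.7, -1.0, 2.3]
grip_width: 0.0001
```

Request:
{"api": "carry_out", "payload": {
  "deltas": [-1, 0, 0, 0.1, 0, -1, 0, 0, 0.1, 0, -1, 0, 0, 0, 0]
}}

```text
clock: 20.95
position: [0.6343, -0.0203, 0.0507]
tool_rot: [3.141, -0.0, 1.581]
force: [-1.8, -0.4, 2.9]
grip_width: -0.0003
```

Request:
{"api": "carry_out", "payload": {
  "deltas": [-1, 0, 0, 0.1, 0, -1, 0, 0, 0, 0]
}}

```text
clock: 21.12
position: [0.6344, -0.0202, 0.0501]
tool_rot: [3.141, 0.0, 1.581]
force: [-3.9, -0.7, 9.7]
grip_width: 0.0001
```

Request:
{"api": "carry_out", "payload": {
  "deltas": [-1, 0, 0, 0, 0, -1, 0, 0, 0, 0, -1, 0, 0, 0, 0]
}}

```text
clock: 21.37
position: [0.6344, -0.0203, 0.0501]
tool_rot: [3.141, 0.0, 1.581]
force: [-3.5, -0.5, 10.2]
grip_width: 0.0001
```

Request:
{"api": "carry_out", "payload": {
  "deltas": [-1, 0, 0, -0.2, 0, -1, 0, 0, -0.4, 0, -1, 0, 0, -0.8, 0, -1, 0, 0, -1.5, 0, -1, 0, 0, -3, 0, -1, 0, 0, -3, 0, -1, 0, 0, -3, 0, -1, 0, 0, -3, 0, -1, -3, -1, 0, 0, -1, -3, -1, 0, 0, -1, -3, -1, 0, 0, -1, 0, 0, 0, 0, -1, 0, 0, 0, 0, -1, 0, 0, 0, 0]
}}

```text
clock: 22.53
position: [0.6054, -0.1102, 0.1996]
tool_rot: [3.141, -0.0, 1.582]
force: [-0.2, 0.6, -0.4]
grip_width: 0.0002
```

```bash
python3 look.py 11 1
```

```text
22.5833 [ 0.60550868 -0.10958024  0.19945484] [ 0.77039974  0.52777525 -0.13847972] [ 3.14074194e+00 -3.77116781e-04  1.58253169e+00]
```

View pics/s11c.png

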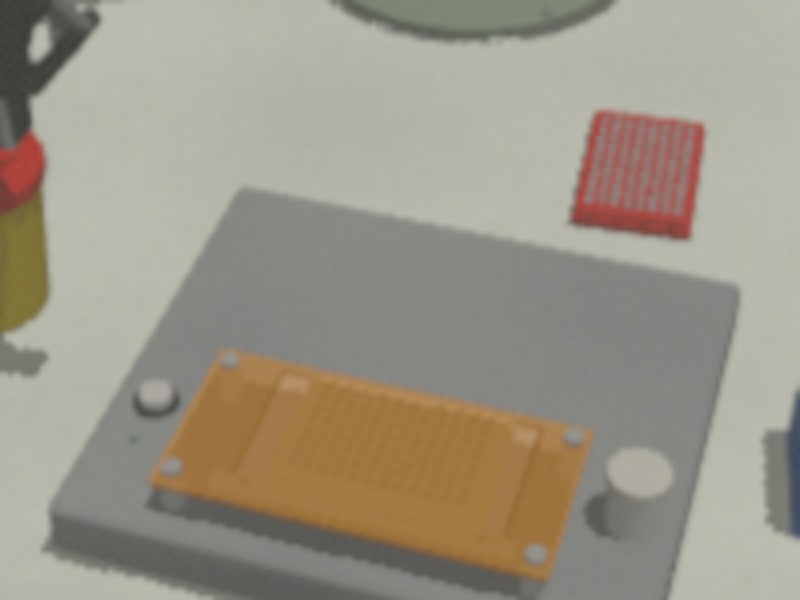

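View pics/t11c.png

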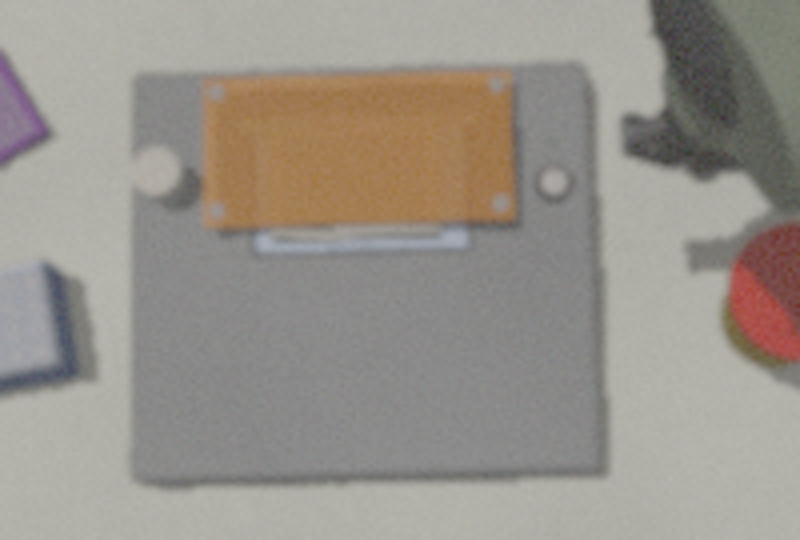

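```bash
python3 - <<'E'
from pf import *
a0=cv2.imread('pics/t11.png').astype(float).mean(2)
# relative profile down columns 275..310 rows 168..182
sub=a0[166:182,272:308]
# shear for tilt ~ -5/213
rows=np.arange(166,182)
f,cx,cy,R,t=cam('top')
out=[]
acc={}
b=cv2.imread('pics/t11.png').astype(float)
for r in rows:
    vals=[]
    for c in range(274,308):
        y=r-(c-290)*5/213.; vals.append([np.interp(y,np.arange(400),b[:,c,k]) for k in range(3)])
    print(r,np.mean(vals,0).round(0), 'x@.045 %.4f x@.061 %.4f x@.071 %.4f'%tuple(ray('top',(290,r),q)[0]-.5735 for q in(.045,.061,.071)))
E
```

```text
166 [ 39.  79. 123.] x@.045 0.0478 x@.061 0.0440 x@.071 0.0416
167 [ 39.  79. 123.] x@.045 0.0447 x@.061 0.0409 x@.071 0.0386
168 [ 40.  79. 123.] x@.045 0.0416 x@.061 0.0379 x@.071 0.0355
169 [ 42.  78. 120.] x@.045 0.0385 x@.061 0.0348 x@.071 0.0325
170 [ 53.  78. 110.] x@.045 0.0354 x@.061 0.0318 x@.071 0.0295
171 [ 77.  89. 104.] x@.045 0.0323 x@.061 0.0287 x@.071 0.0265
172 [ 96. 104. 110.] x@.045 0.0293 x@.061 0.0257 x@.071 0.0235
173 [ 98. 104. 107.] x@.045 0.0262 x@.061 0.0226 x@.071 0.0204
174 [104. 103. 103.] x@.045 0.0231 x@.061 0.0196 x@.071 0.0174
175 [121. 113. 109.] x@.045 0.0200 x@.061 0.0166 x@.071 0.0144
176 [127. 117. 110.] x@.045 0.0169 x@.061 0.0135 x@.071 0.0114
177 [108. 101.  96.] x@.045 0.0139 x@.061 0.0105 x@.071 0.0084
178 [88. 86. 85.] x@.045 0.0108 x@.061 0.0075 x@.071 0.0054
179 [87. 87. 89.] x@.045 0.0077 x@.061 0.0044 x@.071 0.0024
180 [91. 92. 92.] x@.045 0.0047 x@.061 0.0014 x@.071 -0.0006
181 [91. 92. 92.] x@.045 0.0016 x@.061 -0.0016 x@.071 -0.0036
```

```bash
python3 - <<'E'
from h import *
print(job.job_done()); print(status.observe()['clock'])
E
```

```text
the job is handed in; nothing more can be done
None
the job is handed in; nothing more can be done
```

The plate is home against the ledge, the button was pressed fully down and let go, and the job is handed in at about 22.7 s on the clock. No verdict was reported.

**What I did**
- I pushed the white plate sideways with shut fingers to centre it.
- I pushed it forward with open fingers, which squared it up, and slid it flat under the screen to the ledge. The stop was felt at 5–13 N, with the tool where the geometry said it should be.
- I pressed the button until it bottomed at about 10 N, with the tool at z = 0.050. I held it there for more than 0.25 s, then lifted clear.

**Last checks**
- **Plate:** from the top camera its near edge is at viewer x ≈ 0.018–0.020 m (home is 0.0205), y ≈ 0, and it is square within about 0.01 rad. It looked the same before and after the button press.
- **Button and bystanders:** the button looks up again. The jar, tip box and sharps bin look unmoved in the pictures; I did not measure their positions at the end.
- **Arm:** the gripper was shut, at about 0.20 m height, touching nothing.

**Disagreements**
- The two cameras differed by about 3–6 mm on positions, so I trusted the top camera and the felt stop.
- My first top-camera reading of the plate was about 2.5 mm short of home. A finer check against the window and screen edges brought it to within 1 mm.

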